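# Load the round blank and poise the punch over it

### The job

Lay the round blank fully home and flat in the matching round recess of the steel die block and let go of it. Then take the round-footed punch out of the wooden stand, carry it over the things in the way and finish holding it upright and still, its round foot hovering about half a centimetre above the blank and centred on it, so that no part of the foot overhangs the blank's edge, ready for the hammer. The punch must never touch the blank, the other punch, the square blank and the loose things round about must stay where they are, and the program ends with the punch still held in the gripper.

Things in the scene. Friction and masses are not known exactly. Their poses are not given: they have to be found in the camera images.
- die_block: Steel die block, 64 x 128 x 22 mm (x, y, z), fixed, left or right of the midline. Origin: centre of its underside, on the table; y along its length. Flat top 22 mm above the table, with two recesses 5 mm deep, 2 mm chamfer: round (44 mm across) 32 mm from the centre toward +y, square (39 mm sides) 32 mm toward -y.
- round_recess (a point): Centre of the floor of the die block's round recess (44 mm diameter, 5 mm deep); floor 17 mm above the table; axes as the die block.
- round_blank: Loose round aluminium blank: a plain disc 40 mm in diameter, 14 mm thick, 60 g, lying flat on the table. Origin: centre of its underside; z up. Seated in the round recess, its underside is on the recess floor, 9 mm of it stands above the die's top and its upper face is 31 mm above the table.
- square_blank: Loose square aluminium blank, 36 x 36 x 14 mm, lying flat on the table; not used, leave it alone. Origin: centre of its underside.
- punch_stand: Wooden punch stand, 64 x 136 x 22 mm (x, y, z), fixed, on the other side of the midline from the die. Origin: centre of its underside; y along its length. Two equal round pockets (34.5 mm across, 12 mm deep, floor 10 mm above the table) 34 mm from the centre toward +y and -y; a punch stands upright in each.
- round_punch: Loose dark steel punch with a round foot, standing upright in one pocket of the stand (either one). Foot: disc 30 mm in diameter, 14 mm high; above it a round shank 16 mm in diameter, up to 92 mm above the underside. 200 g. Origin: centre of the foot's underside (its working face); z up along the shank.
- round_punch_grip (a point): A point on the round punch's axis 70 mm above its working face: a good place to grip the 16 mm round shank from above (22 mm below its top).
- square_punch: Loose dark steel punch like the round one (same 16 mm shank, same 92 mm height) but with a square foot, 22 x 22 x 14 mm, in the other pocket; not used, leave it alone. Origin: centre of the foot's underside.
- letter_punch_box: Loose brass block of letter punches, 63 x 104 x 46 mm, at the left of the table; leave it alone. Origin: centre of its underside.
- screw_jar: Loose jar of screws, 62 mm in diameter, 78 mm high, in the way between the stand and the die; leave it alone. Origin: centre of its underside.
- tape_measure: Loose yellow tape measure, 76 x 64 x 31 mm, lying on its side, in the way between the stand and the die; leave it alone. Origin: centre of its underside.
- screwdriver_1: Loose screwdriver with a red handle, 210 x 27 x 28 mm, lying at the left in front of the tray of toy cars; leave it alone. Origin: centre of its underside.
Not all that is in view belongs to the job. What is shaped like the round_blank but yellow is not meant.

How it is judged:
By the outcome, as a careful person would: the job done as asked, in the order asked, and still so for the second after the job is handed in, while the arm keeps its last pose, push and grip.
It also fails if it takes over 64 s, if anything falls off the work surface, if the arm or the gripper's body presses on something with over 40 N, if the wrist force passes 120 N, or if a joint passes its speed limit or range.

### The arm

A 6-joint arm with a two-finger parallel gripper is mounted at the origin on a cart in front of the work surface, level with it; the furniture and walls round the work are solid. World frame = base frame: x ahead of the robot, y to its left, z up, the work surface at z = 0. Lengths are in m, angles in rad, forces in N, time in s.
With the tool pointing down it reaches from about 0.35 to 0.975 m from the base axis. Payload 7.1 kg.
Tool frame: the origin (TCP) lies on the centre line of the jaws, within the pads' length; the fingertips stand 8 mm ahead of it and the grasp point (between the pads) lies 11 mm behind it; z points along the fingers, y is the line along which they close (so a half turn about z gives the same grasp; the last joint's range is limited). The gripper opens to 88 mm and grips with 3 to 60 N. Pads are 20 mm wide; open, the fingers measure 115 mm over their backs; the gripper's body (75 mm by 178 mm) begins 61 mm behind the grasp point.
Start: joints at [-1.218, 0.423, 1.63, -0, 1.089, -0.019], TCP at [0.227, -0.582, 0.231] pointing down, gripper open.
Joint ranges: [-3, 3], [-0.9, 2.11], [0.09, 2.58], [-1.31, 4.45], [0.11, 2.69], [-2.54, 2.54]. Speed limits (rad/s): [2.39, 2.39, 3.01, 3.14, 3.14, 3.14].

### API

Orientations are given as a unit quaternion [x, y, z, w].
In Python, from plant import arm, gripper_open, gripper_close, viewer, telemetry gives the robot as it stands. Calls block until the motion is done:
- arm.reach(position, orientation): joint-space move of the TCP to a pose.
- arm.move_linear(position, rot=None, feed=0.15, max_force=None): straight line of the TCP; rot=None keeps the orientation; feed is the mean speed in m/s. With max_force (N) it stops when the force on the tool has changed by that much, and returns True; else False.
- arm.movej(angles): joint-space move.
- gripper_open() and gripper_close(grasp_force=None): open the fingers fully, or close them until they stop; grasp_force is the grip in N (None keeps the last).
- arm.hold(seconds).
- arm.ik(position, orientation): joint angles nearest the present ones, or None.
- viewer.snapshot(name): name is "side" or "top"; returns a dict with "pixels" (384x512x3 uint8, red, green, blue), "vertical_fov" (degrees; the focal length in pixels is half the picture's height over the tangent of half this angle, whatever the lens; pixels are square), "cx", "cy" (the principal point, pixels), "pose" (4x4, takes a point from camera to world coordinates). Camera axes: x right, y up, looking along -z (the intrinsics and any distortion apply to the point x, -y, -z); pixel columns grow to the right and rows downward; lengths in m; the calibration is good to about 2 mm. A picture is of the moment at which its call begins. There is no depth.
A pose or a line that the arm cannot do raises arm.Unreachable and nothing moves.
- arm.job_done(): hands the job in; it is judged then, once.
Readings, each from a call of its own:
- telemetry.get_time_s(): time.
- telemetry.get_qpos(): joint angles.
- telemetry.get_dq(): joint speeds.
- telemetry.get_joint_efforts(): joint torques, N m.
- telemetry.get_position(): TCP position.
- telemetry.get_tool_rot(): TCP orientation.
- telemetry.get_force(): force on the tool from outside, world axes, zero at the start.
- telemetry.get_torque(): the same for the moment, N m.
- telemetry.get_gripper_width(): opening from 0.0 (shut) to 1.0 (fully open).
- telemetry.get_finger_force(): force on a finger pad.
Only numpy, scipy, OpenCV 4.12 (cv2) and the standard library are available. Lean on these libraries where they do the work, as an engineer would, in place of code of your own. Each camera call takes 0.05 s, during which the arm holds its last target. There are 200 camera calls.

## Working session

There is one attempt and no reset: what is moved stays moved. The work goes in short steps, each a Python script; the robot and the scene stay as the last script left them, time stands still between calls to the robot, and variables do not carry over. Pictures are saved under pics/ and viewed, at most 10 in all, crops included, and the job is handed in when it is done.

```bash
ls; mkdir -p pics
python3 - <<'E'
from plant import viewer,telemetry
import cv2,numpy as np
for n in("top","side"):
    s=viewer.snapshot(n); cv2.imwrite(f"pics/{n}0.png",cv2.resize(s["pixels"][:,:,::-1],(800,600),interpolation=cv2.INTER_CUBIC))
    print(n,{k:(v if k!="pose" else np.round(v,4).tolist()) for k,v in s.items() if k!="pixels"})
    np.save(f"pics/{n}0.npy",s["pixels"])
print(telemetry.get_tool_rot(),telemetry.get_time_s())
E
```

```text
pics
top {'vertical_fov': 55.93642896682995, 'cx': 252.48188171746148, 'cy': 192.37315569081971, 'pose': [[0.0161, 0.9991, -0.0403, 0.4855], [-0.9999, 0.0164, 0.0056, 0.0803], [0.0063, 0.0402, 0.9992, 0.9818], [0.0, 0.0, 0.0, 1.0]]}
side {'vertical_fov': 57.83221353083352, 'cx': 254.24407866787809, 'cy': 191.11312141730969, 'pose': [[-0.9901, 0.0356, -0.136, 0.3945], [-0.1397, -0.3553, 0.9242, 1.0178], [-0.0154, 0.9341, 0.3568, 0.441], [0.0, 0.0, 0.0, 1.0]]}
[ 9.82771361e-01  1.84824231e-01 -1.06585196e-04 -6.66173371e-04] 0.1
```

View pics/top0.png

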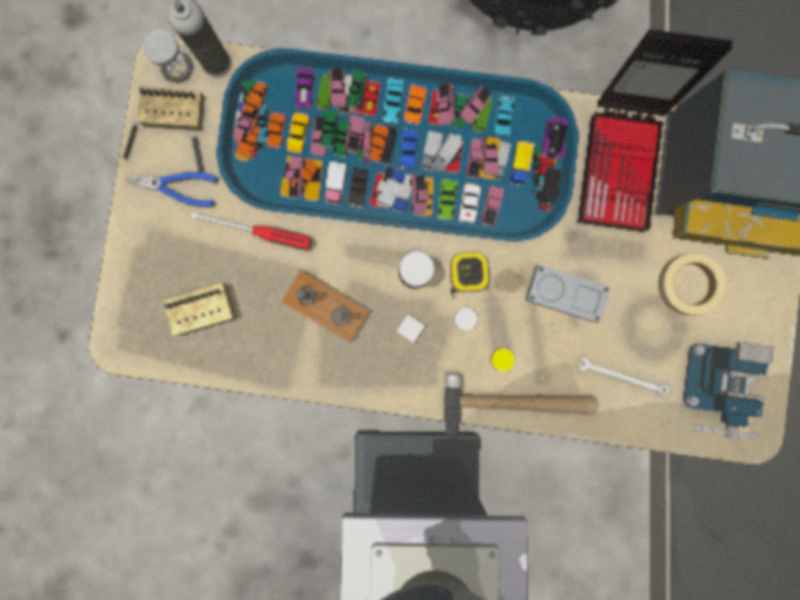

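View pics/side0.png

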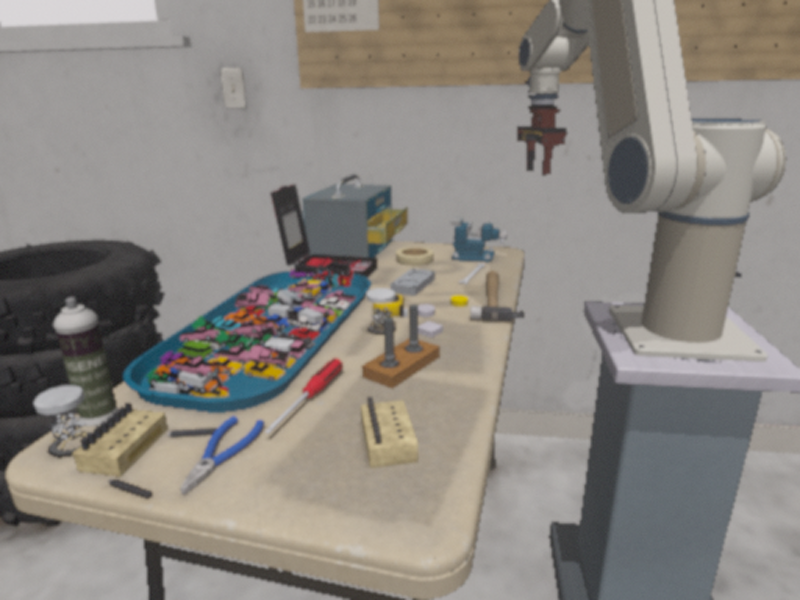

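Top view (800 px scale): the candidate discs are pale (465,319) and yellow (502,359), and the square blank is at (411,328). The pale disc fits, because yellow is excluded. The die is at (567,293), with its round recess apparently on the left (550,285). The stand is at (326,306), the jar at (417,268) and the tape at (470,272). I'll confirm in an enlarged crop.

Run:
```python
from plant import viewer
import cv2,numpy as np
im=np.mean([viewer.snapshot("top")["pixels"].astype(float) for _ in range(6)],0); np.save("pics/top1.npy",im)
ims=np.mean([viewer.snapshot("side")["pixels"].astype(float) for _ in range(4)],0); np.save("pics/side1.npy",ims)
u=lambda c,f:cv2.resize(c[:,:,::-1].astype(np.uint8),None,fx=f,fy=f,interpolation=cv2.INTER_CUBIC)
a=u(im[155:240,175:275],8);b=u(im[155:240,275:400],6.4)
cv2.imwrite("pics/c1.png",np.vstack([u(im[160:235,175:285],7)[:,:770]  ])[:600])
cv2.imwrite("pics/c2.png",u(im[160:235,280:395],6.9))
cv2.imwrite("pics/c3.png",u(ims[165:255,220:330],6.6))
```

```text
(no output)
```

View pics/c1.png

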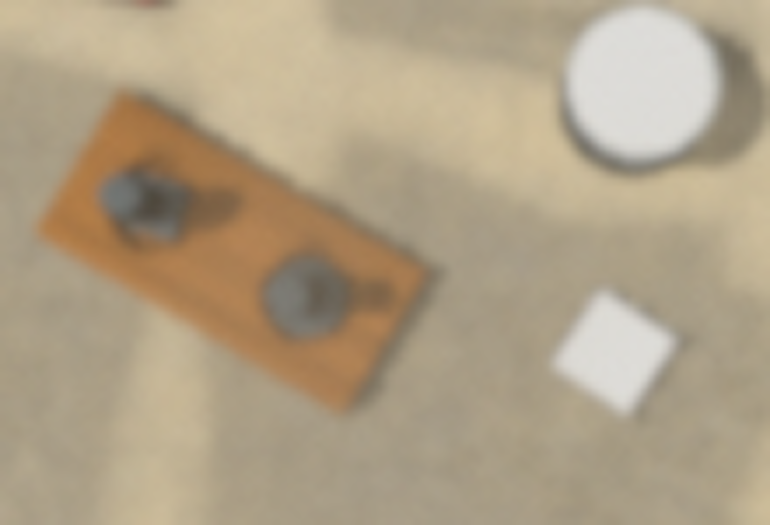

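View pics/c2.png

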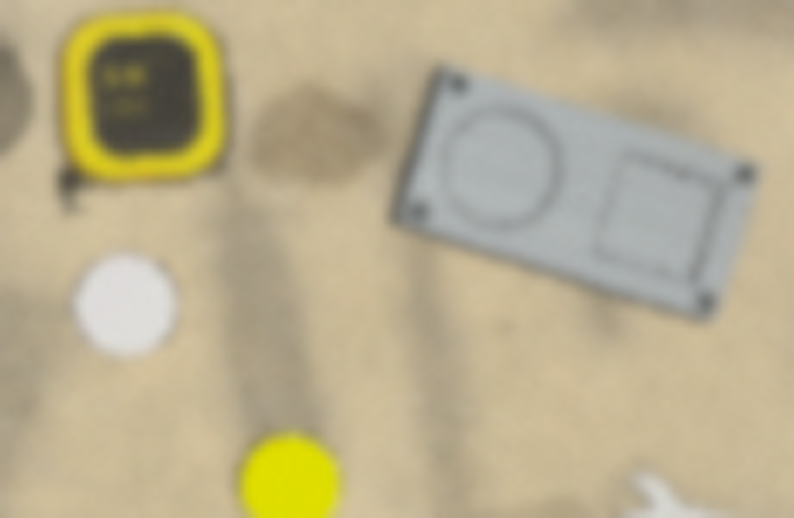

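View pics/c3.png

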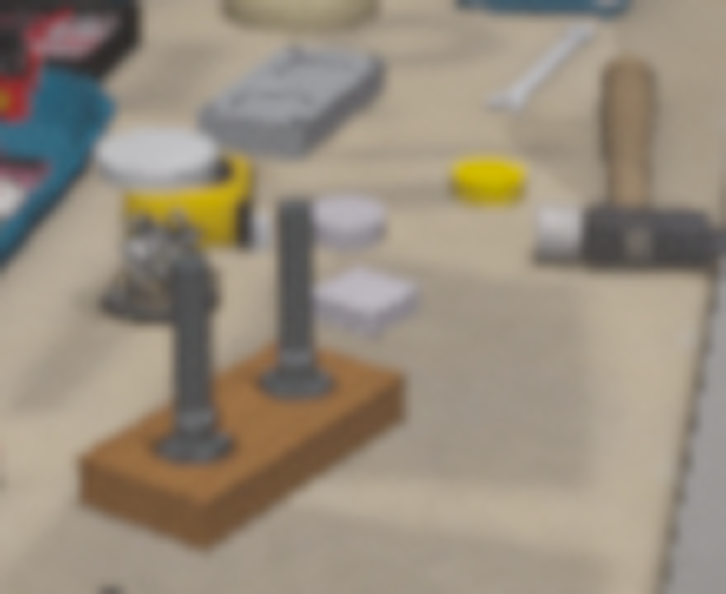

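The crops confirm the targets:
- **Round blank:** the pale disc at crop 2 (126,305), native about (298,204). The yellow disc at native (322,230) is rejected.
- **Round recess:** the left one, native about (353,184).
- **Round punch:** the right-hand pocket, crop 1 (305,297), native about (218.6,202.5), with a circular foot. The left punch shows a square foot corner.

Next I'll measure these.

```bash
cat > h.py <<'E'
import numpy as np,cv2
from plant import arm,gripper_open,gripper_close,viewer,telemetry
from scipy.spatial.transform import Rotation as R
CAM={}
def cam(n):
    if n not in CAM: CAM[n]=viewer.snapshot(n)
    s=CAM[n]; return s,192/np.tan(np.radians(s["vertical_fov"]/2))
def world(n,uv,z):
    s,f=cam(n); P=s["pose"]; uv=np.atleast_2d(uv).astype(float)
    d=np.c_[(uv[:,0]-s["cx"])/f,-(uv[:,1]-s["cy"])/f,-np.ones(len(uv))]@P[:3,:3].T
    return (P[:3,3]+d*((z-P[2,3])/d[:,2])[:,None])[:,:2]
def pix(n,p):
    s,f=cam(n); P=s["pose"]; q=(np.atleast_2d(p)-P[:3,3])@P[:3,:3]
    return np.c_[s["cx"]+f*q[:,0]/-q[:,2],s["cy"]-f*q[:,1]/-q[:,2]]
def down(yaw): # closing axis (tool y) at angle yaw from world y
    return (R.from_euler("z",yaw)*R.from_quat([1,0,0,0])).as_quat()
E
python3 - <<'E'
from h import *
im=np.load("pics/top1.npy"); K=8
def region(x0,x1,y0,y1,fn):
    c=cv2.resize(im[y0:y1,x0:x1].astype(np.float32),None,fx=K,fy=K,interpolation=cv2.INTER_CUBIC)
    m=fn(c).astype(np.uint8)
    cs,_=cv2.findContours(m,cv2.RETR_EXTERNAL,cv2.CHAIN_APPROX_NONE); ct=max(cs,key=cv2.contourArea)[:,0].astype(float)
    return (ct+.5)/K-.5+[x0,y0]
def rep(name,ct,z):
    w=world("top",ct,z)
    r=cv2.minAreaRect((w*1000).astype(np.float32)); (cx,cy),rad=cv2.minEnclosingCircle((w*1000).astype(np.float32))
    A=cv2.contourArea((w*1000).astype(np.float32)); e=cv2.fitEllipse((w*1000).astype(np.float32))
    M=cv2.moments((w*1000).astype(np.float32));print(name,"rect",np.round(r[0],1),np.round(r[1],1),round(r[2],1),"centroid",round(M['m10']/M['m00'],1),round(M['m01']/M['m00'],1),"eqd",round(2*np.sqrt(A/np.pi),1),"ell",np.round(e[1],1));return r
sat=lambda c:c.max(2)-c.min(2)
rep("blank",region(285,312,190,220,lambda c:(sat(c)<32)&(c.min(2)>170)),.014)
rep("square",region(250,277,197,225,lambda c:(sat(c)<32)&(c.min(2)>170)),.014)
rep("yellow",region(308,336,217,243,lambda c:sat(c)>130),.014)
rep("jar",region(250,285,155,190,lambda c:(sat(c)<28)&(c.min(2)>170)),.078)
rep("tape",region(284,318,160,190,lambda c:sat(c)>100),.031)
d=rep("die",region(332,395,165,210,lambda c:(c[...,0]-c[...,2]<16)&(c[...,1]>118)),.022)
s=rep("stand",region(175,243,168,224,lambda c:c[...,0]-c[...,2]>70),.022)
rep("foot",region(210,232,190,215,lambda c:c[...,0]-c[...,2]<45),.024)
for n,r in(("die",d),("stand",s)):print(n,np.round(cv2.boxPoints(r),1).tolist())
g=im[165:215,330:395]; gray=cv2.resize(g.mean(2).astype(np.float32),None,fx=K,fy=K,interpolation=cv2.INTER_CUBIC)
# recess circle: template fit, projected circle r at z=.022, minimise mean intensity
th=np.linspace(0,2*np.pi,180)
c0=world("top",[[502/6.9+280,166/6.9+160]],.022)[0]; best=[]
for dx in np.arange(-8,8.1,.5):
  for dy in np.arange(-8,8.1,.5):
    for rr in(22,23,24):
      c=c0+np.array([dx,dy])/1e3; p=pix("top",np.c_[c[0]+rr/1e3*np.cos(th),c[1]+rr/1e3*np.sin(th),0*th+.022])
      uv=((p-[330,165]+.5)*K-.5).astype(np.float32)
      best.append((cv2.remap(gray,uv[:,:1].copy(),uv[:,1:].copy(),1).mean(),rr,*np.round(c*1e3,1)))
best.sort();print("recess",*best[:4])
E
```

```text
blank rect [495.6 -46.8] [40.6 40.1] 44.2 centroid 496.0 -46.9 eqd 40.3 ell [39.8 40.9]
square rect [478.1  48.2] [36.  36.1] 57.8 centroid 478.2 48.2 eqd 39.6 ell [40.7 41. ]
yellow rect [ 427.3 -111.2] [37.  37.4] 0.5 centroid 427.4 -111.2 eqd 37.4 ell [37.1 37.7]
jar rect [575.7  41.6] [54.5 53.7] 19.3 centroid 575.8 41.6 eqd 54.2 ell [53.8 54.5]
tape rect [575.9 -50.1] [64.2 61.5] 4.4 centroid 575.7 -50.2 eqd 67.1 ell [66.1 68.9]
die rect [ 541.7 -219.3] [131.4  66.7] 73.6 centroid 541.9 -219.4 eqd 103.0 ell [ 73.3 155.6]
stand rect [513.5 194.8] [135.1  62.8] 60.0 centroid 514.0 195.2 eqd 102.2 ell [ 69.5 166.5]
foot rect [496.7 164.7] [31.2 31.3] 46.0 centroid 497.1 164.6 eqd 31.7 ell [30.7 32.9]
die [[491.20001220703125, -272.8999938964844], [555.2000122070312, -291.70001220703125], [592.2000122070312, -165.6999969482422], [528.2999877929688, -146.8000030517578]]
stand [[452.6000061035156, 152.0], [507.0, 120.5999984741211], [574.5, 237.60000610351562], [520.0, 269.0]]
recess (np.float32(160.40742), 22, np.float64(551.2), np.float64(-190.3)) (np.float32(160.46043), 22, np.float64(550.7), np.float64(-190.3)) (np.float32(160.50252), 22, np.float64(551.2), np.float64(-189.8)) (np.float32(160.54651), 22, np.float64(550.7), np.float64(-189.8))
```

Run:
```python
from h import *
b=np.array([.4958,-.0469]); q=down(0)
for yaw in(0,np.pi):print(arm.ik([*b,.12],down(yaw)),arm.ik([.551,-.19,.12],down(yaw)))
arm.reach([*b,.13],q)
arm.move_linear([*b,.0155],feed=.12)
gripper_close(grasp_force=25)
print(telemetry.get_time_s(),telemetry.get_gripper_width()*88,telemetry.get_finger_force(),telemetry.get_position(),telemetry.get_force())
arm.move_linear([*b,.09],feed=.12)
print(telemetry.get_time_s(),telemetry.get_gripper_width()*88,telemetry.get_force(),telemetry.get_position())
s=viewer.snapshot("side")["pixels"][150:260,200:330]
cv2.imwrite("pics/g1.png",cv2.resize(s[:,:,::-1],None,fx=5,fy=5,interpolation=2))
```

```text
[-1.18211170e-01  4.08758270e-01  1.98225803e+00 -4.44089210e-16
  7.50576351e-01  1.45258516e+00] [-3.52478198e-01  5.09409898e-01  1.79541532e+00 -4.44089210e-16
  8.36767440e-01  1.21831813e+00]
[-1.18211170e-01  4.08758270e-01  1.98225803e+00 -4.44089210e-16
  7.50576351e-01 -1.68900750e+00] [-3.52478198e-01  5.09409898e-01  1.79541532e+00 -4.44089210e-16
  8.36767440e-01 -1.92327452e+00]
4.75 39.268890953431686 25.000225603580475 [ 0.49578507 -0.0468952   0.01549798] [0.10449316 0.18328778 1.58949063]
5.5167 39.22597786665715 [-0.18732004 -0.67735415 -0.42983811] [ 0.49542659 -0.04684857  0.08969075]
```

View pics/g1.png

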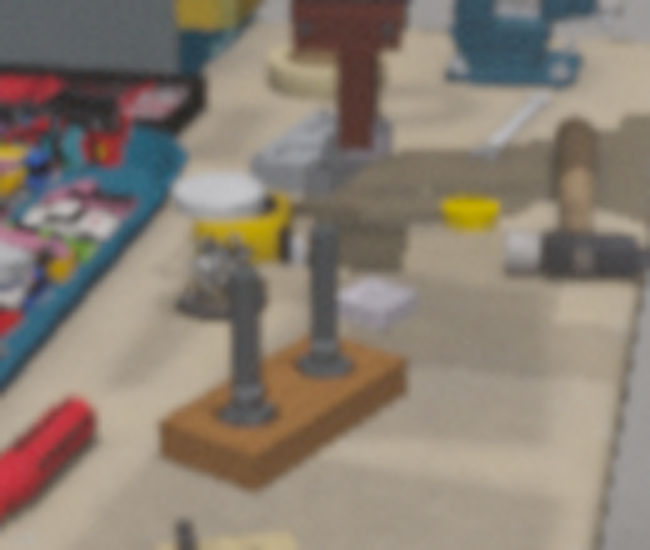

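The picture shows the blank gone from its place on the table, with the finger over the die at (360,120). The opening of 39 mm at 25 N means it's held. Placing now.

Run:
```python
from h import *
r=np.array([.551,-.190])
arm.move_linear([*r,.09],feed=.15)
arm.move_linear([*r,.045],feed=.1)
hit=arm.move_linear([*r,.0325-.001],feed=.02,max_force=5)
p=telemetry.get_position();print(hit,p,telemetry.get_force(),telemetry.get_gripper_width()*88,telemetry.get_time_s())
```

```text
True [ 0.55084622 -0.18997197  0.03248281] [-0.94566345  0.29532901  4.8915705 ] 39.084762841129155 7.95
```

Contact came at TCP z 32.5 mm, exactly the seated height. I'll release, retreat toward the stand and check.

Run:
```python
from h import *
gripper_open()
p=telemetry.get_position()
arm.move_linear([p[0],p[1],.15],feed=.15)
a=np.radians(60)  # stand long axis from x; close perpendicular to it
q=down(a-np.pi/2+np.pi/2)
# closing axis from world y by yaw: y-dir rotated; want direction perpendicular to long axis (150deg) => yaw=60deg ; alt -120
cur=telemetry.get_qpos()
P=np.array([.4969,.1650])
for y in(60,-120):
    print(y,arm.ik([*P,.16],down(np.radians(y))), arm.ik([.551,-.19,.12],down(np.radians(y))))
im=None
arm.reach([.45,.10,.17],down(0))
im=np.mean([viewer.snapshot("top")["pixels"].astype(float) for _ in range(4)],0);np.save("pics/top2.npy",im)
si=np.mean([viewer.snapshot("side")["pixels"].astype(float) for _ in range(3)],0)
u=lambda c:cv2.resize(c[:,:,::-1].astype(np.uint8),(390,390),interpolation=2)
cv2.imwrite("pics/s1.png",np.hstack([u(im[160:215,335:390]),u(si[150:205,235:290])]))
K=8;c=cv2.resize(im[168:200,337:372].astype(np.float32),None,fx=K,fy=K,interpolation=cv2.INTER_CUBIC)
m=(c.min(2)>195).astype(np.uint8)
cs,_=cv2.findContours(m,0,1);ct=max(cs,key=cv2.contourArea)[:,0]
w=world("top",(ct+.5)/K-.5+[337,168],.031)*1e3
print(cv2.minEnclosingCircle(w.astype(np.float32)),cv2.minAreaRect(w.astype(np.float32)),telemetry.get_time_s())
```

```text
60 [ 2.97872848e-01  3.74789193e-01  1.90575834e+00 -4.44089210e-16
  8.61045121e-01  8.21471623e-01] [-3.52478198e-01  5.09409898e-01  1.79541532e+00 -4.44089210e-16
  8.36767440e-01  1.71120578e-01]
-120 [ 2.97872848e-01  3.74789193e-01  1.90575834e+00 -4.44089210e-16
  8.61045121e-01 -2.32012103e+00] None
((550.6819458007812, -190.8733673095703), 18.089252471923828) ((550.8464965820312, -190.63095092773438), (34.80048751831055, 34.501991271972656), 62.31755828857422) 11.35
```

View pics/s1.png

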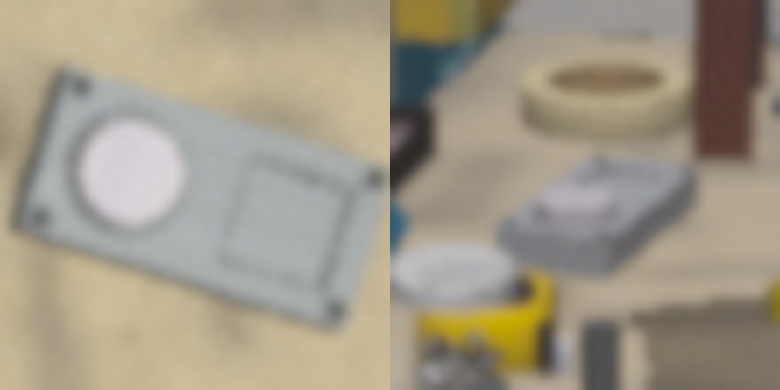

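The blank sits centred and flat in the round recess: left picture disc at (132,172), right picture at (577,205). It measures (550.8,-190.6) mm. Now the punch.

Run:
```python
from h import *
P=np.array([.4969,.1650]); q=down(np.radians(60))
arm.reach([*P,.17],q)
arm.move_linear([*P,.069],feed=.12)
gripper_close(grasp_force=45)
p0=telemetry.get_position();print(p0,telemetry.get_force(),telemetry.get_gripper_width()*88,telemetry.get_finger_force(),telemetry.get_time_s())
arm.move_linear([*P,.172],feed=.12); arm.hold(.2)
print(telemetry.get_position(),telemetry.get_force(),telemetry.get_gripper_width()*88)
si=np.mean([viewer.snapshot("side")["pixels"].astype(float) for _ in range(4)],0);np.save("pics/side3.npy",si)
p=telemetry.get_position()
z0=p[2]+.011-.07
print(pix("side",[[p[0],p[1],z0],[p[0],p[1],z0+.014],[p[0],p[1],z0+.07]]),telemetry.get_time_s())
cv2.imwrite("pics/p1.png",cv2.resize(si[120:260,210:330][:,:,::-1].astype(np.uint8),None,fx=4.2,fy=4.2,interpolation=2))
```

```text
[0.49672549 0.16504049 0.06894127] [-0.89566487  0.35080613  0.97569595] 15.486891537235797 45.0 14.35
[0.49646532 0.16485647 0.17122428] [ 0.19265272 -0.12716226 -1.83538744] 14.927768187691932
[[262.90829184 191.11851564]
 [262.87381025 186.14732082]
 [262.73203241 165.70727817]] 15.8083
```

View pics/p1.png

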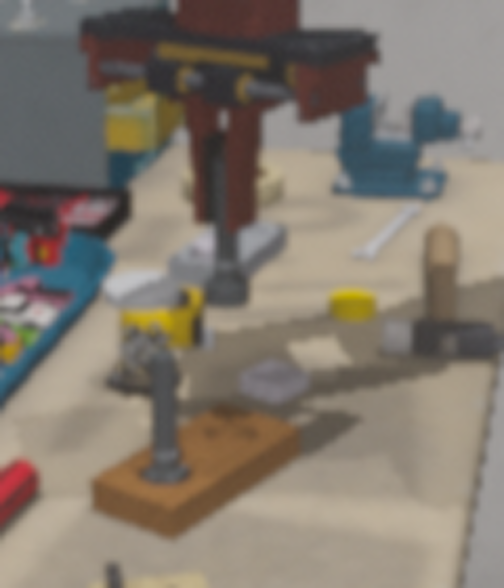

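The punch is lifted clear with its foot at (228,290), but the shank looks slightly tilted in the crop: top (215,150). I'll measure that.

Run:
```python
from h import *
si=np.load("pics/side3.npy")
p=telemetry.get_position(); print(R.from_quat(telemetry.get_tool_rot()).as_matrix()[:,2].round(4))
def prof(img,rows,x0,x1):
    for y in rows:
        r=img[y,x0:x1]; print(y,r.mean(1).round().astype(int).tolist())
print("held");prof(si,range(152,193,3),252,278)
c=pix("side",[[p[0],p[1],z] for z in(.112,.126,.182,.204)]);print(c)
o=pix("side",[[.5309,.2245,z] for z in(.010,.102)]);print("other",o)
prof(si,range(206,232,4),240,262)
si2=np.load("pics/side1.npy");print("before: round", pix("side",[[.4969,.165,z] for z in(.024,.060,.102)]));prof(si2,range(197,222,4),255,275)
```

```text
[-4.e-04 -1.e-04 -1.e+00]
held
152 [142, 146, 128, 86, 60, 58, 54, 50, 48, 46, 45, 50, 58, 60, 60, 58, 58, 56, 58, 70, 109, 144, 152, 154, 154, 154]
155 [146, 146, 132, 90, 61, 55, 52, 46, 44, 46, 49, 58, 59, 60, 59, 59, 57, 57, 62, 84, 122, 150, 157, 157, 157, 157]
158 [155, 154, 142, 107, 70, 56, 51, 48, 50, 57, 59, 60, 60, 60, 59, 58, 57, 59, 68, 106, 146, 162, 167, 166, 165, 165]
161 [155, 158, 157, 133, 88, 61, 52, 47, 52, 59, 65, 65, 62, 60, 60, 58, 58, 58, 66, 87, 113, 142, 164, 170, 167, 164]
164 [154, 137, 121, 109, 82, 63, 54, 50, 52, 61, 65, 64, 62, 60, 61, 60, 58, 62, 82, 119, 142, 140, 135, 131, 128, 143]
167 [160, 146, 123, 100, 76, 65, 57, 51, 53, 60, 67, 66, 61, 60, 58, 59, 57, 62, 74, 101, 119, 122, 118, 117, 123, 138]
170 [161, 162, 159, 143, 98, 68, 57, 52, 53, 61, 67, 68, 64, 62, 59, 58, 59, 61, 80, 112, 138, 146, 150, 154, 157, 159]
173 [152, 155, 158, 153, 137, 122, 118, 108, 104, 80, 70, 69, 67, 64, 65, 72, 81, 96, 118, 138, 151, 155, 156, 150, 141, 141]
176 [160, 164, 165, 167, 170, 174, 174, 172, 155, 107, 73, 69, 69, 74, 101, 136, 154, 158, 158, 157, 156, 15
[... 1651 characters left out ...]
405208]]
197 [94, 69, 79, 128, 162, 163, 139, 99, 87, 86, 86, 96, 134, 170, 180, 182, 182, 182, 182, 181]
201 [93, 75, 84, 117, 146, 150, 135, 97, 80, 82, 82, 86, 106, 132, 142, 145, 148, 148, 146, 145]
205 [166, 166, 166, 167, 166, 162, 145, 101, 81, 83, 83, 90, 119, 149, 156, 155, 155, 157, 163, 166]
209 [166, 165, 164, 162, 157, 150, 134, 102, 83, 84, 82, 91, 126, 161, 174, 180, 184, 185, 187, 188]
213 [164, 163, 160, 156, 153, 149, 133, 101, 82, 81, 82, 87, 110, 135, 139, 140, 143, 141, 141, 142]
217 [153, 150, 146, 142, 134, 122, 109, 93, 86, 87, 87, 92, 105, 126, 134, 138, 140, 143, 144, 144]
221 [109, 105, 102, 101, 99, 97, 91, 82, 83, 84, 83, 82, 85, 96, 104, 106, 108, 111, 112, 111]
```

Row profiles show the shank centre at 263.6 and the foot at 263.7, so the punch is upright; the apparent lean was the finger's inner face. Its offset from prediction matches what I saw before lifting, so it's a camera bias. Carrying over.

Run:
```python
from h import *
T=np.array([.5508,-.1903])
arm.move_linear([*T,.175],feed=.12); arm.hold(.3)
arm.move_linear([*T,.115],feed=.08); arm.hold(.3)
p=telemetry.get_position();print(p)
arm.move_linear([*T,.0955],feed=.03); arm.hold(.4)
p=telemetry.get_position();print(p,telemetry.get_force(),telemetry.get_dq().round(4) if hasattr(telemetry.get_dq(),'round') else telemetry.get_dq(),telemetry.get_gripper_width()*88)
si=np.mean([viewer.snapshot("side")["pixels"].astype(float) for _ in range(6)],0);np.save("pics/side4.npy",si)
g=[[p[0],p[1],z] for z in(.031,.036,.05,.105)];print(pix("side",g),telemetry.get_time_s())
cv2.imwrite("pics/f1.png",cv2.resize(si[120:200,225:305][:,:,::-1].astype(np.uint8),None,fx=7.5,fy=7.5,interpolation=2))
```

```text
[ 0.55102385 -0.19036415  0.1154275 ]
[ 0.55085876 -0.19032207  0.09561377] [ 0.82312885  0.32763964 -1.69883703] [ 0.0003  0.0013  0.0007 -0.0015 -0.0006 -0.0004] 15.689535183139558
[[259.73268065 177.08227386]
 [259.71948315 175.79691297]
 [259.68233406 172.17880432]
 [259.53353488 157.68661504]] 22.05
```

View pics/f1.png

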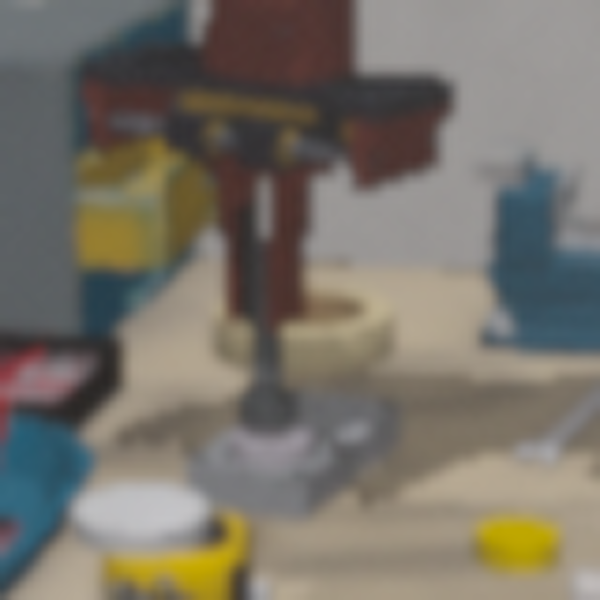

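The foot is hovering over the blank: foot about (268,405), blank about (275,445) in the crop. It may be a few mm off in x, so I'll measure at subpixel.

Run:
```python
from h import *
si=np.load("pics/side4.npy")
for y in range(141,187,1 if 0 else 2):
    r=si[y,250:275]; print(y,r.mean(1).round().astype(int).tolist())
print("r-g")
for y in range(172,184): print(y,(si[y,250:275,0]-si[y,250:275,1]).round().astype(int).tolist())
```

```text
141 [68, 63, 57, 56, 57, 57, 55, 51, 53, 53, 54, 58, 65, 68, 66, 64, 68, 73, 76, 92, 102, 86, 71, 67, 63]
143 [79, 80, 76, 67, 60, 59, 57, 56, 61, 75, 84, 68, 58, 59, 61, 66, 87, 110, 119, 131, 143, 129, 91, 70, 65]
145 [80, 81, 79, 74, 63, 59, 60, 59, 69, 100, 117, 85, 63, 60, 60, 72, 109, 143, 152, 153, 151, 142, 125, 118, 119]
147 [80, 79, 79, 78, 65, 59, 56, 53, 64, 100, 118, 87, 62, 59, 59, 72, 110, 144, 152, 152, 152, 153, 153, 151, 152]
149 [78, 81, 89, 89, 69, 58, 53, 48, 62, 100, 119, 86, 61, 58, 57, 70, 109, 143, 151, 153, 152, 153, 152, 152, 152]
151 [85, 107, 129, 131, 107, 72, 54, 49, 58, 86, 100, 77, 59, 57, 63, 90, 126, 146, 151, 151, 151, 151, 151, 151, 151]
153 [93, 120, 138, 144, 130, 86, 55, 50, 54, 62, 63, 60, 59, 58, 70, 107, 141, 149, 150, 149, 148, 150, 151, 151, 151]
155 [122, 138, 143, 145, 130, 88, 58, 51, 54, 62, 61, 61, 60, 59, 68, 100, 132, 144, 144, 142, 138, 144, 153, 155, 155]
157 [145, 148, 151, 149, 132, 90, 61, 53, 55, 61, 62, 60, 59, 59, 70, 106, 143, 157, 159, 159, 160, 161, 162, 162, 163]
159 [150, 152, 154, 153, 138, 93, 61, 52, 56, 62, 63, 60, 
[... 1994 characters left out ...]
, 0, 0, 0, 0, 0, 0, 0, 0, 0, 0, 0, 0, 1]
176 [8, 9, 9, 9, 9, 8, 6, 4, 2, 0, 0, 0, 0, 2, 2, 2, 1, 0, 0, 0, -1, 0, 0, 0, 0]
177 [9, 9, 9, 8, 6, 5, 5, 4, 4, 3, 3, 3, 3, 4, 4, 4, 3, 0, 0, 0, -1, 0, -1, 0, 0]
178 [8, 9, 7, 4, 2, 2, 5, 6, 5, 5, 5, 5, 5, 5, 5, 5, 4, 1, -1, 0, 0, 0, 0, 0, 1]
179 [8, 7, 4, 1, 0, 1, 4, 6, 5, 5, 6, 6, 6, 5, 6, 5, 2, 0, 0, 0, 1, 0, 1, 1, 2]
180 [6, 3, 1, 0, -1, 1, 4, 5, 5, 5, 5, 5, 5, 5, 5, 4, 2, -1, -1, 0, 1, 0, 1, 1, 3]
181 [4, 0, -1, -2, 0, 0, 2, 3, 3, 3, 4, 4, 4, 4, 2, 2, 0, -1, 0, 0, 0, 1, 2, 2, 4]
182 [3, 0, 0, 0, -1, -1, 0, 1, 1, 2, 2, 2, 2, 0, 0, 0, -1, 0, 0, 1, 1, 1, 3, 5, 7]
183 [2, 0, -1, -1, -1, 0, 0, 0, 0, -1, 0, 0, 0, -1, -2, -1, 0, 1, 1, 2, 2, 2, 5, 7, 9]
```

Foot centre is column 260.35 and blank centre about 260.85. The blank is therefore about 1.7 mm toward -x of the punch, inside the 5 mm margin but worth correcting, along with lowering 0.6 mm.

Run:
```python
from h import *
arm.move_linear([.5493,-.1902,.0949],feed=.02); arm.hold(.6)
p=telemetry.get_position();print(p,telemetry.get_force(),np.abs(telemetry.get_dq()).max())
si=np.mean([viewer.snapshot("side")["pixels"].astype(float) for _ in range(6)],0)
for y in(173,174,175): print(y,si[y,250:275].mean(1).round().astype(int).tolist())
for y in range(177,182): print(y,(si[y,250:275,0]-si[y,250:275,1]).round(1).tolist())
im=np.mean([viewer.snapshot("top")["pixels"].astype(float) for _ in range(3)],0)
a=np.load("pics/top1.npy");d=np.abs(im-a).max(2)
for n,(x0,x1,y0,y1) in dict(square=(250,277,197,222),sqpunch=(187,206,180,198),box=(100,155,178,216),screwdriver=(120,205,132,165),jar=(250,284,155,188),tape=(284,318,160,190),yellow=(308,336,217,243)).items(): print(n,d[y0:y1,x0:x1].max().round(),d[y0:y1,x0:x1].mean().round(1))
print(telemetry.get_time_s())
cv2.imwrite("pics/t3.png",cv2.resize(im[:,:,::-1].astype(np.uint8),(800,600)))
```

```text
[ 0.54932652 -0.19017997  0.09492749] [-0.12070717  0.43339028 -2.15485022] 0.001130139673740441
173 [127, 130, 132, 134, 130, 119, 108, 91, 82, 79, 80, 77, 72, 69, 74, 89, 100, 103, 105, 106, 105, 104, 105, 105, 104]
174 [107, 109, 110, 113, 113, 109, 100, 83, 76, 78, 82, 81, 77, 73, 76, 88, 99, 102, 105, 106, 106, 106, 105, 105, 106]
175 [100, 102, 105, 108, 109, 109, 101, 86, 76, 78, 80, 79, 78, 75, 80, 90, 101, 104, 103, 105, 106, 105, 105, 108, 107]
177 [8.7, 9.5, 8.5, 7.2, 6.2, 5.0, 5.8, 4.7, 3.0, 2.8, 2.5, 2.5, 2.8, 3.2, 3.8, 3.3, 2.7, 0.0, 0.2, -0.2, -0.5, 0.0, -0.2, -0.2, 0.7]
178 [9.0, 8.8, 7.5, 4.2, 2.5, 2.0, 4.3, 5.5, 5.7, 5.2, 4.5, 4.8, 4.8, 4.8, 5.2, 5.0, 4.2, 1.5, 0.2, -0.2, 0.0, -0.2, -0.8, 0.8, 0.2]
179 [8.0, 5.5, 4.3, 0.8, -0.2, 1.0, 3.7, 5.7, 6.2, 5.3, 5.7, 5.2, 5.5, 5.2, 5.3, 5.7, 3.5, 0.2, 0.0, -0.2, 0.2, -0.2, 1.2, 1.0, 1.3]
180 [4.8, 3.0, 0.5, -0.7, -0.7, 0.2, 3.0, 4.8, 4.3, 4.7, 5.0, 5.0, 5.3, 5.7, 4.5, 3.8, 1.7, -0.2, -0.2, 0.5, 0.2, 0.8, 1.7, 1.8, 1.8]
181 [2.8, 0.8, -0.7, -0.8, -0.7, 1.0, 2.5, 2.8, 3.3, 4.0, 4.3, 4.0, 3.7, 3.7, 2.5, 1.7, -0.2, -0.7, -1.2, 1.0, 1.5, 1.7, 1.8, 2.8, 4.5]
square 15.0 9.5
sqpunch 15.0 11.0
box 18.0 12.3
screwdriver 18.0 13.4
jar 18.0 12.0
tape 16.0 10.2
yellow 17.0 10.0
23.35
```

View pics/t3.png

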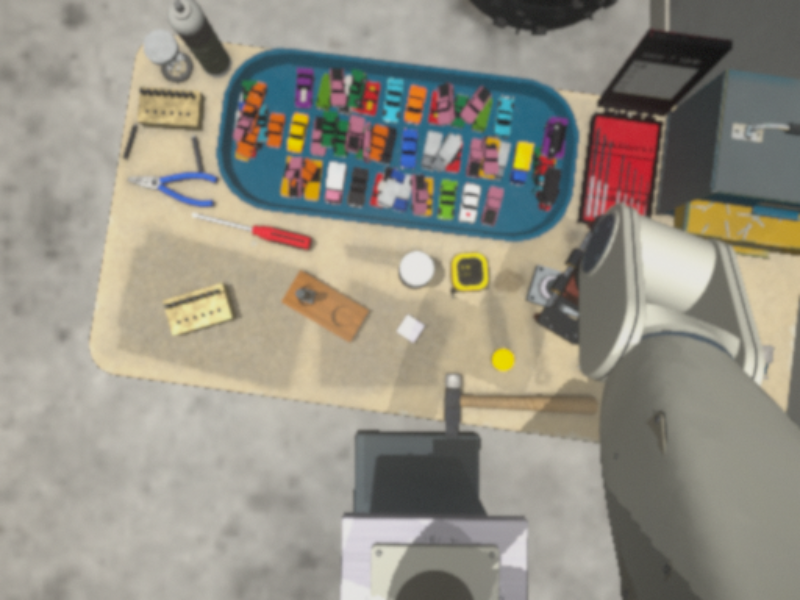

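The foot centre is now column 260.8 against about 260.9 for the blank. The top view shows the stand with only the square punch left at (308,294), and the jar, tape, square blank, box and screwdriver all unmoved. Handing in.

```bash
python3 -c "
from plant import arm,telemetry
print(arm.job_done(),telemetry.get_time_s())"
```

```text
the job is handed in; nothing more can be done
the job is handed in; nothing more can be done
```

I handed the job in at about 23 s: the round blank sits flat in the round recess, and the gripper holds the round punch upright and still about 5 mm above it, centred to within about 1 mm; nothing else moved.

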